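Turn the ink dish to the jar without losing the ball

ROBOT

A 7-joint arm with a two-finger parallel gripper is mounted at the origin on the work surface. World frame = base frame: x ahead of the robot, y to its left, z up, the work surface at z = 0. Lengths are in m, angles in rad, forces in N, time in s.
With the tool pointing down it reaches from about 0.35 to 0.9 m from the base axis. Payload 19.9 kg.
Tool frame: the origin (TCP) lies at the very end of the fingers, on their centre line; the grasp point (between the pads) lies robot.tcp_to_grasp behind it (robot.tcp_to_grasp is the distance from the TCP to the grasp point, in m); z points along the fingers, y is the line along which they close (so a half turn about z gives the same grasp; the last joint's range is limited). The gripper opens to 85 mm and grips with 20 to 120 N. Pads are 22 mm wide; open, the fingers measure 114 mm over their backs; the gripper's body (76 mm by 85 mm) begins 54 mm behind the grasp point. The pads swing forward as they close: fully open they stand 13 mm farther back than shut.
Start: joints at [1.276, 0.417, -0.01, 1.614, 0.005, 1.111, -0.053], TCP at [0.156, -0.605, 0.231] pointing down, gripper open.
Joint ranges: [-2.81, 2.81], [-0.39, 2.02], [-1.27, 1.25], [0.06, 2.57], [-1.19, 4.33], [0.19, 2], [-2.82, 2.82]. Speed limits (rad/s): [1.89, 1.89, 2.39, 2.39, 3.01, 3.01, 3.01].

INTERFACE

Orientations are given as a rotation vector (axis times angle).
In Python, from bench import robot, camrig gives the robot as it stands (robot), with the cameras (camrig).
- The arm moves only by the tool move_tool, called after "Request:" in YAML: its name, and indented under it one key for each argument. Schema: {"type":"object","properties":{"segments":{"type":"array","items":{"type":"array","items":{"type":"array","items":{"type":"number"},"minItems":7,"maxItems":7},"minItems":1,"maxItems":12},"minItems":1,"maxItems":1},"squeeze":{"type":"number"},"only":{"type":"string"},"quiet":{"type":"boolean"},"lines":{"type":"string"}},"required":["segments"],"additionalProperties":false}. segments is a list that holds a single list of rows (three levels of brackets), with 1 to 12 rows, each of 7 numbers: the finger opening in m, then dx, dy, dz in shares of 0.8 m (1.0 is 0.8 m), then a rotation vector rx, ry, rz in normalised numbers (1 is 360 degrees); each row is the pose to reach, as a shift and turn from the pose commanded when the call began, along the tool's axes at that moment; what a row does not reach only later rows make up. A row lasts 1/8 s, in which the tool goes at most 0.0625 m and 0.188 rad, less where a joint would pass 70% of its speed; a pose out of reach is approached as far as the arm can. The fingers move at their own pace and stop on an object; squeeze is the grip in N (left out, the last holds). Time passes only in rows, so rows that do not move let the fingers close. The tool returns the time, the measured TCP pose, the force, the opening and the grip force at its end. only (a regular expression) keeps the lines of the reply that match it, lines (a string "A,B") keeps lines A to B, and quiet returns only ok. No shift or turn number may pass 1 either way. Input that does not fit is refused with a message, and nothing moves.
- robot.state(): the state, without advancing time (a new reading comes with each control period).
- camrig.read_camera(name): name is "scene" or "top" or "wrist"; returns a dict with "img" (480x640x3 uint8, blue, green, red), "z_map" (480x640 float32, m along the optical axis (not along the pixel's ray), 0 where there is no reading), "fx", "fy", "cx", "cy" (pixels), "R" (3x3) and "t" (3): a world point X has camera coordinates R X + t. Camera axes: x right, y down, z forward; pixel columns grow to the right and rows downward; lengths in m; the calibration is good to about 2 mm. A picture is of the moment at which its call begins.
- robot.close_job(): hands the job in; it is judged then, once.
The state is a dict: "t": time; "joint_positions": joint angles; "joint_vel": joint speeds; "tau": joint torques, N m; "tool_pos": TCP position; "tcp_rot": TCP orientation; "contact_force": force on the tool from outside, world axes, zero at the start; "moment": the same for the moment, N m; "grip_width": finger opening in m; "gripper_force": force on a finger pad.
Only numpy, scipy, OpenCV 4.12 (cv2) and the standard library are available. Lean on these libraries where they do the work, as an engineer would, in place of code of your own. Each camera call takes 0.05 s, during which the arm holds its last target. There are 200 camera calls.

TASK

Take the white enamel dish gently by its wooden handle (squeeze it with no more than 40 N) and lift it straight up off its cork mat, level, so that the loose steel ball stays in the middle. Once it is about 7 cm up, turn it about a quarter turn, still over the mat, so that its pouring lip faces the open brown jar, not the capped bottle. Finish holding it there, level and still with the ball in the middle: do not put it down or let go, do not touch the ball, and leave the jar, the bottle and the two vials where they stand.

Things in the scene. Friction and masses are not known exactly. Their poses are not given: they have to be found in the camera images.
- dish: round white enamel dish with a dark blue rim, 117 mm across, 28 mm high, about 0.25 kg, standing on the cork mat. Origin: centre of the underside; z up; +x points to its pouring lip. A bail handle spans it along y: steel wires rise at y = -56 and +56 mm and carry a wooden grip bar over the centre. Squeeze the bar with under 45 N a pad (both pads together 90 N)
- dish_grip (a point): centre of the wooden grip bar, 92 mm above the underside; the bar is 14 mm wide (dish x), 72 mm long (dish y) and 16 mm high; free to be taken from above with the fingers closing along dish x; axes as the dish
- dish_lip (a point): tip of the pouring lip, 80 mm out along dish x, 28 mm above the underside
- dish_floor (a point): centre of the dish's inner floor, 6 mm above the underside. The floor is a shallow cone: 5 degrees out to 22 mm, 14 degrees out to 44 mm, then a steep rim
- ball_center (a point): centre of the loose polished steel ball, 22 mm in diameter, 43 g, which lies in the middle of the dish, its centre 17 mm above the underside, and rolls if the dish is tilted by more than about 5 degrees or jerked
- mat: fixed round cork mat, 130 mm across, 6 mm thick, on the table under the dish; origin: centre of its underside; its x axis points roughly as the dish's lip does at the start; jar and bottle stand to its +y and -y sides, either way round
- jar: open brown glass jar without a cap, 68 mm across the mouth, 75 mm high; origin: centre of its underside; it stands about 175 mm from the mat's centre, a quarter turn from the lip to the left or to the right
- bottle: brown glass bottle with a paper label and a black cap, 62 mm across, 115 mm high; stands across the dish from the jar; leave it alone; origin: centre of its underside
- vial0: small capped glass vial, 24 mm across, 55 mm high, standing beyond the dish; leave it alone; origin: centre of its underside
- vial1: a second such vial
- ball: the same ball as a body (its origin lies on its surface and turns with it: use ball_center for its place)

How it is judged:
By the outcome, as a careful person would: the job done as asked, in the order asked, and still so for the second after the job is handed in, while the arm keeps its last pose, push and grip.
It also fails if it takes over 34 s, if anything falls off the work surface, if the arm or the gripper's body presses on something with over 40 N, if the wrist force passes 120 N, or if a joint passes its speed limit or range.

## Working session

There is one attempt and no reset: what is moved stays moved. The work goes in short steps, Python scripts to look and compute and a tool call to move; the robot and the scene stay as the last step left them, time stands still between calls to the robot, and variables do not carry over. Pictures are saved under pics/ and viewed, at most 10 in all, crops included, and the job is handed in when it is done.

```bash
ls; mkdir -p pics
```

Run:
```python
from bench import robot, camrig
import cv2,numpy as np
print(robot.state(), robot.tcp_to_grasp)
for n in("top","scene"):
    c=camrig.read_camera(n); cv2.imwrite(f"pics/{n}0.png",c["img"]); np.savez(f"{n}0.npz",**c)
    print(n,c["fx"],c["fy"],c["cx"],c["cy"],c["R"],c["t"])
```

```text
bench.py
pics
{'t': 0.0, 'joint_positions': array([ 1.27649634,  0.41798514, -0.01029656,  1.61420078,  0.00470423,
        1.11072216, -0.05298938]), 'joint_vel': array([-0.00045029,  0.00073096,  0.00076443, -0.00220902, -0.00057622,
       -0.00092025, -0.0008959 ]), 'tau': array([-7.13914524e-04, -8.64437485e+01,  6.78425543e-01, -4.34898484e+01,
        1.91626250e-02,  7.49891071e-03, -1.51475700e-05]), 'tool_pos': array([ 0.15621372, -0.60478113,  0.23064216]), 'tcp_rot': array([-3.11527177e+00, -3.95904586e-01,  4.12592297e-04]), 'contact_force': array([ 0.08263596, -0.14982801, -0.31789287]), 'moment': array([ 0.04363951,  0.01462359, -0.00446039]), 'gripper_force': 0.0, 'grip_width': 0.0854502982214723} 0.0187
top 594.4063921695071 594.4063921695071 328.0043363198298 247.59836194331626 [[ 0.07222409 -0.99738649 -0.00196908]
 [-0.9735763  -0.07007082 -0.21734598]
 [ 0.21663997  0.01761467 -0.97609264]] [0.02158066 0.596005   0.87892547]
scene 562.1407538209553 562.1407538209553 310.0991813037842 241.96164912364603 [[-0.45798642  0.88894797  0.00446531]
 [ 0.61862826  0.32231679 -0.71652701]
 [-0.63839448 -0.32539727 -0.69754506]] [ 0.22716716 -0.32041538  1.35681746]
```

View pics/top0.png

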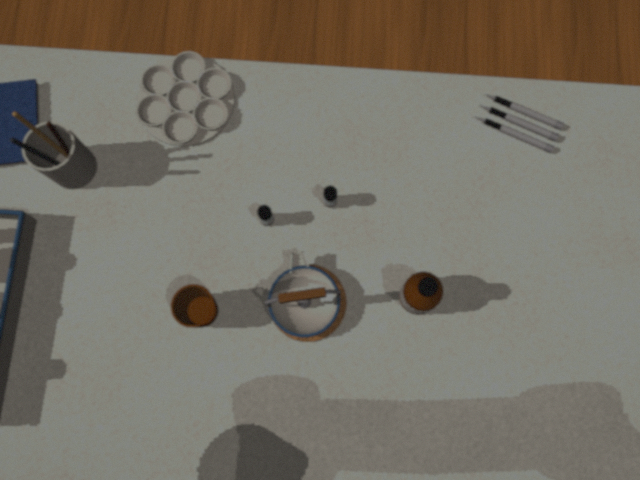

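View pics/scene0.png

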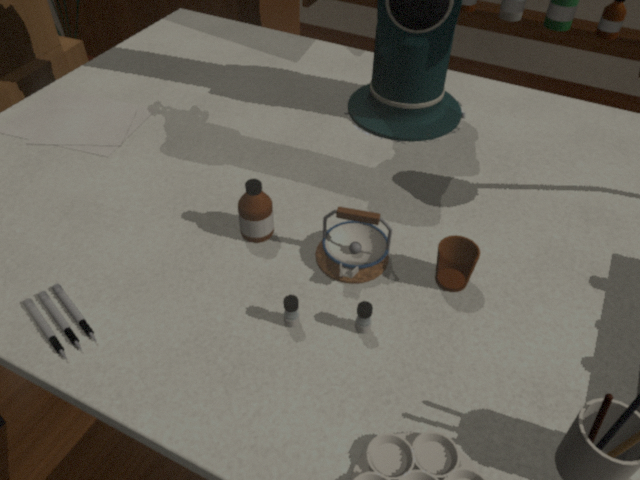

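Top view: the dish is at (305,300), its bar at (302,296), and its lip at (300,262). The open jar is on the left at (194,306), which is +y. The capped bottle is on the right at (423,291), and the vials are at (265,214) and (330,194). The scene view shows the same layout, with the ball centred.

Create h.py:
```python
import numpy as np,cv2
def ray(c,u,v,z):
    R,t=c["R"],c["t"]; C=-R.T@t
    d=R.T@np.array([(u-c["cx"])/c["fx"],(v-c["cy"])/c["fy"],1.]); return C+d*(z-C[2])/d[2]
def cloud(c):
    Z=c["z_map"]; v,u=np.mgrid[:Z.shape[0],:Z.shape[1]]
    P=np.stack([(u-c["cx"])/c["fx"]*Z,(v-c["cy"])/c["fy"]*Z,Z],-1)
    return (P-c["t"])@c["R"]
def bar(c,zlo,zhi,box,ztop):
    P=cloud(c); hsv=cv2.cvtColor(c["img"],cv2.COLOR_BGR2HSV)
    m=(hsv[...,0]<20)&(hsv[...,1]>110)&(P[...,2]>zlo)&(P[...,2]<zhi)&(c["z_map"]>0)
    b=np.zeros_like(m); u0,v0,u1,v1=box; b[v0:v1,u0:u1]=1; m&=b
    v,u=np.nonzero(m); q=np.array([ray(c,a,bb,ztop)[:2] for a,bb in zip(u,v)])
    r=cv2.minAreaRect((q*1000).astype(np.float32)); pts=P[m]
    w,V=np.linalg.eigh(np.cov(q.T)); a=V[:,1]
    return len(q),q.mean(0),np.degrees(np.arctan2(a[1],a[0])),r,np.median(pts,0)
```

Run:
```python
from h import *
c=dict(np.load("top0.npz")); s=dict(np.load("scene0.npz"))
print("bar top",bar(c,.07,.13,(265,275,345,320),.106))
print("bar scene",bar(s,.07,.13,(320,200,400,232),.100))
print("lip",ray(c,300,260,.034))
# blue rim
for n,k,box in(("top",c,(255,255,350,345)),("scene",s,(315,200,400,285))):
    h=cv2.cvtColor(k["img"],cv2.COLOR_BGR2HSV); m=(h[...,0]>100)&(h[...,0]<130)&(h[...,1]>90)
    b=np.zeros_like(m);b[box[1]:box[3],box[0]:box[2]]=1
    v,u=np.nonzero(m&b); q=np.array([ray(k,x,y,.034)[:2] for x,y in zip(u,v)])
    print(n,"rim",len(q),(np.array(cv2.minEnclosingCircle((q*1000).astype(np.float32))[0])),q.mean(0), cv2.fitEllipse((q*1000).astype(np.float32)))
P=cloud(c)
for nm,(u,v),z in(("jar",(194,306),.075),("bottle",(428,287),.115),("vial0",(265,212),.055),("vial1",(330,193),.055)): print(nm,ray(c,u,v,z),P[v,u])
im=cv2.resize(c["img"][245:350,245:365],None,fx=5,fy=5,interpolation=cv2.INTER_CUBIC); cv2.imwrite("pics/crop.png",im)
```

```text
bar top (374, array([0.50875278, 0.09832952]), np.float64(102.08192209790442), ((508.87286376953125, 97.90120697021484), (12.99386978149414, 68.4679183959961), 12.029041290283203), array([0.50873573, 0.09846722, 0.10606418]))
bar scene (182, array([0.50659599, 0.09528885]), np.float64(102.41726909076054), ((510.41943359375, 95.05548095703125), (19.62203598022461, 68.05128479003906), 13.102315902709961), array([0.51302966, 0.097886  , 0.10592227]))
lip [0.57589171 0.10920626 0.034     ]
top rim 74 [509.99584961  97.9744339 ] [0.48998468 0.11130001] ((510.2420654296875, 97.57904052734375), (111.09822082519531, 111.86308288574219), 2.967283248901367)Traceback (most recent call last):
  File "<stdin>", line 11, in <module>
cv2.error: OpenCV(4.12.0) /io/opencv/modules/imgproc/src/shapedescr.cpp:201: error: (-215:Assertion failed) count >= 0 && (depth == CV_32F || depth == CV_32S) in function 'minEnclosingCircle'
```

Run:
```python
from h import *
from scipy.spatial.transform import Rotation as Ro
from bench import robot, camrig
c=dict(np.load("top0.npz"))
P=cloud(c); h=cv2.cvtColor(c["img"],cv2.COLOR_BGR2HSV)
for nm,u0,v0,u1,v1,zz in(("jar",165,275,225,335,.07),("bottle",395,265,450,320,.1)):
    Q=P[v0:v1,u0:u1].reshape(-1,3);Q=Q[(Q[:,2]>zz-.02)&(Q[:,2]<.13)]; print(nm,cv2.minEnclosingCircle((Q[:,:2]*1000).astype(np.float32)),np.median(Q,0))
s=robot.state(); R=Ro.from_rotvec(s["tcp_rot"]); print(R.as_matrix().round(3))
im=cv2.resize(c["img"][245:350,245:365],None,fx=5,fy=5,interpolation=cv2.INTER_CUBIC); cv2.imwrite("pics/crop.png",im)
th=np.radians(12.0); y=np.array([np.cos(th),np.sin(th),0]); z=np.array([0,0,-1.]); x=np.cross(y,z)
T=Ro.from_matrix(np.c_[x,y,z])
print("rot",(R.inv()*T).as_rotvec(),"shift to z.16",R.inv().apply(np.array([.5095,.098,.16])-s["tool_pos"]))
```

```text
jar ((485.5641784667969, 266.2050476074219), 33.84120559692383) [0.48789208 0.27806215 0.07253345]
bottle ((534.6426391601562, -89.24543762207031), 26.656648635864258) [ 0.53111719 -0.08574056  0.09111303]
[[ 0.968  0.25  -0.   ]
 [ 0.25  -0.968  0.001]
 [-0.    -0.001 -1.   ]]
rot [-9.14092358e-04 -7.04923053e-04 -1.52744914e+00] shift to z.16 [ 0.51786591 -0.59209874  0.07131728]
```

View pics/crop.png

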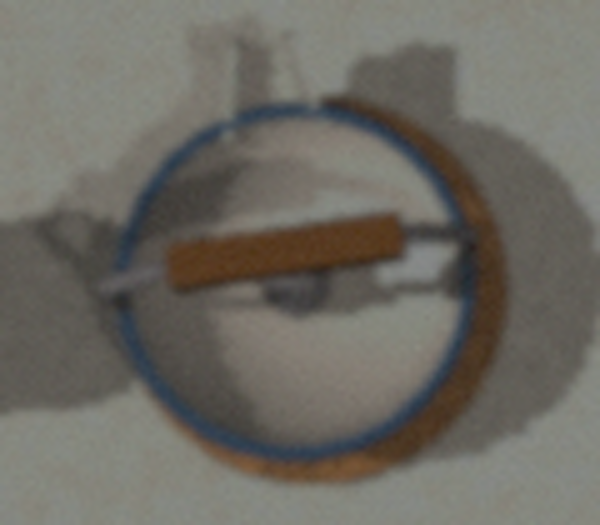

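The crop shows the bar at about 102° in world yaw, with the ball under it in the middle. The lip faces about 12°, and the jar lies at about 98° from the dish. I'm moving to above the bar.

The rows are not in the units I measure in: shifts go in shares of 0.8 m and turns go in shares of 360 degrees. I convert before sending: -0.592 m / 0.8 = -0.74, 0.518 m / 0.8 = 0.6475, -1.527 rad / 6.2832 = -0.243.

Request:
move_tool:
  segments:
    - [[0.085,0.1625,-0.185,0,0,0,-0.0605],[0.085,0.325,-0.37,0,0,0,-0.121],[0.085,0.4875,-0.555,0,0,0,-0.1814],[0.085,0.6475,-0.74,0,0,0,-0.243],[0.085,0.6475,-0.74,0,0,0,-0.243],[0.085,0.6475,-0.74,0,0,0,-0.243],[0.085,0.6475,-0.74,0,0,0,-0.243],[0.085,0.6475,-0.74,0,0,0,-0.243],[0.085,0.6475,-0.74,0,0,0,-0.243],[0.085,0.6475,-0.74,0,0,0,-0.243],[0.085,0.6475,-0.74,0,0,0,-0.243],[0.085,0.6475,-0.74,0,0,0,-0.243]]
  squeeze: 30

```text
t: 1.6
tool_pos: [0.4939, 0.0666, 0.2313]
tcp_rot: [1.978, 2.44, -0.0]
contact_force: [1.1, -1.7, 0.4]
grip_width: 0.0848
gripper_force: 0.0
```

Add to h.py:
```python
def need(pos,yaw):
    from bench import robot, camrig
    from scipy.spatial.transform import Rotation as Ro
    s=robot.state(); R=Ro.from_rotvec(s["tcp_rot"]); th=np.radians(yaw)
    y=np.array([np.cos(th),np.sin(th),0]); z=np.array([0,0,-1.]); T=Ro.from_matrix(np.c_[np.cross(y,z),y,z])
    print("t",round(s["t"],2),"pos",s["tool_pos"].round(4),"shift",R.inv().apply(np.array(pos)-s["tool_pos"]).round(4),"rot",(R.inv()*T).as_rotvec().round(4),"q",s["joint_positions"].round(2),"w",round(s["grip_width"],4),"gf",round(s["gripper_force"],1),"F",s["contact_force"].round(1))
```

```bash
python3 -c "
from h import *; need([.5095,.098,.16],12.)"
```

```text
t 1.6 pos [0.4939 0.0666 0.2313] shift [0.0275 0.0217 0.0713] rot [ 0.0001  0.0002 -0.0011] q [ 0.45  0.26 -0.75  1.9   0.2   1.05 -0.17] w 0.0848 gf 0.0 F [ 1.1 -1.7  0.4]
```

To row units: 0.06 m / 0.8 = 0.075, 0.03 m / 0.8 = 0.0375.

Request:
move_tool:
  segments:
    - [[0.085,0.0344,0.0271,0.0375,0,0,0],[0.085,0.0344,0.0271,0.075,0,0,0],[0.085,0.0344,0.0271,0.075,0,0,0],[0.085,0.0344,0.0271,0.075,0,0,0]]

```text
t: 2.1
tool_pos: [0.5092, 0.096, 0.1723]
tcp_rot: [1.978, 2.44, 0.001]
contact_force: [0.0, -1.2, 0.5]
grip_width: 0.085
gripper_force: 0.0
```

Run:
```python
from bench import robot, camrig
from h import *
c=camrig.read_camera("wrist"); cv2.imwrite("pics/w1.png",c["img"]); np.savez("w1.npz",**c)
print(bar(c,.08,.13,(0,0,640,480),.106))
need([.5095,.098,.0793],12.)
```

```text
(811, array([0.50645967, 0.12079625]), np.float64(104.22358746981635), ((510.6510925292969, 99.56966400146484), (12.177870750427246, 70.9923095703125), 12.500596046447754), array([0.50656011, 0.12147192, 0.10550553]))
t 2.15 pos [0.5094 0.096  0.1725] shift [0.002  0.0004 0.0932] rot [ 0.0014  0.0004 -0.0012] q [ 0.35  0.38 -0.72  1.92  0.31  0.95 -0.31] w 0.0848 gf 0.0 F [-0.3 -0.2  0.3]
```

View pics/w1.png

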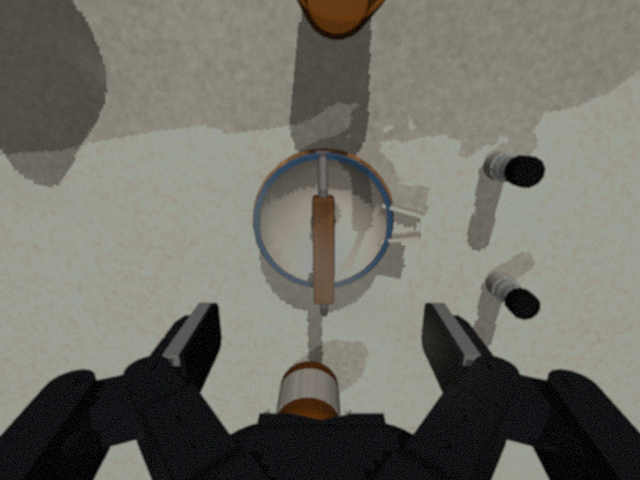

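The wrist view shows the bar from (323,197) to (323,303), vertical and midway between the fingers at u≈322, so it is aligned. I'll descend, then close.

To row units: 0.0932 m / 0.8 = 0.1165, 0.086 m / 0.8 = 0.1075, 0.001 rad / 6.2832 = 0.0002.

Request:
move_tool:
  segments:
    - [[0.085,0.003,0.001,0.025,0.0002,0,0],[0.07,0.003,0.001,0.05,0.0002,0,0],[0.05,0.003,0.001,0.075,0.0002,0,0],[0.05,0.003,0.001,0.0938,0.0002,0,0],[0.05,0.003,0.001,0.1075,0.0002,0,0],[0.05,0.003,0.001,0.1165,0.0002,0,0],[0.05,0.003,0.001,0.1165,0.0002,0,0],[0.05,0.003,0.001,0.1165,0.0002,0,0]]
  squeeze: 30

```text
t: 3.15
tool_pos: [0.5094, 0.0989, 0.0785]
tcp_rot: [-1.977, -2.441, 0.001]
contact_force: [0.2, 0.1, 0.4]
grip_width: 0.0499
gripper_force: 0.0
```

```bash
python3 -c "
from h import *; need([.5100,.0985,.0793],12.2)"
```

```text
t 3.15 pos [0.5094 0.0989 0.0785] shift [-0.0005  0.0005 -0.0008] rot [-0.0004  0.     -0.004 ] q [ 0.27  0.52 -0.64  1.98  0.44  0.78 -0.42] w 0.0499 gf 0.0 F [0.2 0.1 0.4]
```

To row units: -0.0006 m / 0.8 = -0.0008, -0.0005 m / 0.8 = -0.0006, -0.003 rad / 6.2832 = -0.0005.

Request:
move_tool:
  segments:
    - [[0.035,-0.0006,0.0006,-0.0008,0,0,-0.0005],[0.025,-0.0006,0.0006,-0.0008,0,0,-0.0005],[0.02,-0.0006,0.0006,-0.0008,0,0,-0.0005],[0.017,-0.0006,0.0006,-0.0008,0,0,-0.0005],[0.015,-0.0006,0.0006,-0.0008,0,0,-0.0005],[0.013,-0.0006,0.0006,-0.0008,0,0,-0.0005],[0.008,-0.0006,0.0006,-0.0008,0,0,-0.0005],[0.008,-0.0006,0.0006,-0.0008,0,0,-0.0005],[0.008,-0.0006,0.0006,-0.0008,0,0,-0.0005],[0.008,-0.0006,0.0006,-0.0008,0,0,-0.0005]]
  squeeze: 30

```text
t: 4.4
tool_pos: [0.5098, 0.0985, 0.0787]
tcp_rot: [-1.973, -2.444, 0.001]
contact_force: [0.9, 0.3, 1.1]
grip_width: 0.0132
gripper_force: 29.8
```

```bash
python3 -c "
from h import *; need([.5095,.0985,.0793],12.2)"
```

```text
t 4.4 pos [0.5098 0.0985 0.0787] shift [ 0.0001 -0.0003 -0.0006] rot [-0.0009 -0.0001 -0.0009] q [ 0.27  0.52 -0.64  1.98  0.44  0.78 -0.41] w 0.0132 gf 29.8 F [0.9 0.3 1.1]
```

To row units: -0.028 m / 0.8 = -0.035, -0.027 m / 0.8 = -0.0338.

Request:
move_tool:
  segments:
    - [[0.008,0,0,-0.0013,0,0,0],[0.008,0,0,-0.0038,0,0,0],[0.008,0,0,-0.0075,0,0,0],[0.008,0,0,-0.0125,0,0,0],[0.008,0,0,-0.0175,0,0,0],[0.008,0,0,-0.0225,0,0,0],[0.008,0,0,-0.0275,0,0,0],[0.008,0,0,-0.0313,0,0,0],[0.008,0,0,-0.0338,0,0,0],[0.008,0,0,-0.035,0,0,0],[0.008,0,0,-0.035,0,0,0]]

```text
t: 5.78
tool_pos: [0.5097, 0.0985, 0.1067]
tcp_rot: [-1.973, -2.443, 0.001]
contact_force: [-0.2, 0.5, -1.8]
grip_width: 0.0135
gripper_force: 29.4
```

Run:
```python
from bench import robot, camrig
from h import *
need([.5098,.0985,.1487],12.2)
c=camrig.read_camera("scene"); cv2.imwrite("pics/s2.png",cv2.resize(c["img"][150:310,260:470],None,fx=3.5,fy=3.5,interpolation=cv2.INTER_CUBIC))
```

```text
t 5.78 pos [0.5097 0.0985 0.1067] shift [ 0.     0.    -0.042] rot [-0.0011 -0.0001 -0.0009] q [ 0.3   0.48 -0.67  1.96  0.4   0.84 -0.38] w 0.0135 gf 29.4 F [-0.2  0.5 -1.8]
```

View pics/s2.png

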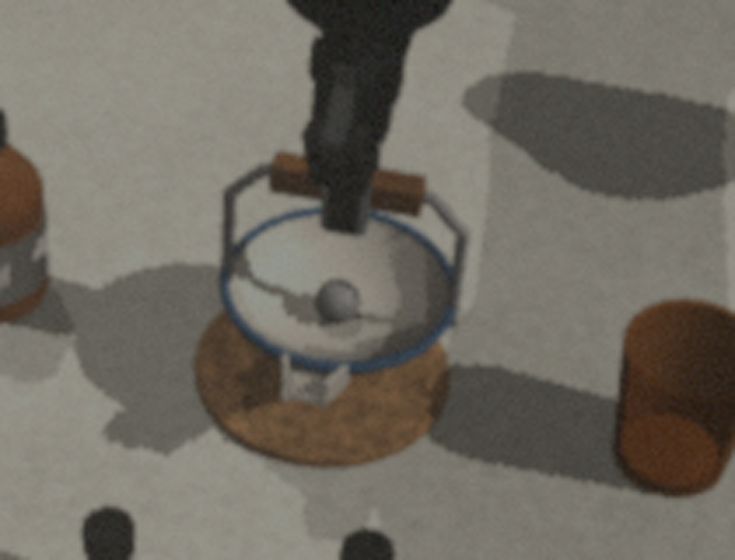

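The dish has lifted cleanly and hangs level, with the ball at crop (337,300) near the middle. I'll lift the remaining 42 mm.

To row units: -0.042 m / 0.8 = -0.0525, -0.0415 m / 0.8 = -0.0519.

Request:
move_tool:
  segments:
    - [[0.008,0,0,-0.0013,0,0,0],[0.008,0,0,-0.005,0,0,0],[0.008,0,0,-0.01,0,0,0],[0.008,0,0,-0.0163,0,0,0],[0.008,0,0,-0.0225,0,0,0],[0.008,0,0,-0.0288,0,0,0],[0.008,0,0,-0.035,0,0,0],[0.008,0,0,-0.0413,0,0,0],[0.008,0,0,-0.0463,0,0,0],[0.008,0,0,-0.05,0,0,0],[0.008,0,0,-0.0519,0,0,0],[0.008,0,0,-0.0525,0,0,0]]

```text
t: 7.32
tool_pos: [0.5098, 0.0984, 0.1487]
tcp_rot: [-1.974, -2.443, 0.001]
contact_force: [-0.8, -0.2, -1.2]
grip_width: 0.0135
gripper_force: 29.4
```

Run:
```python
from bench import robot, camrig
from h import *
need([.5098,.0985,.1487],98)
c=camrig.read_camera("top"); P=cloud(c); np.savez("top1.npz",**c)
# jar rim top points, bottle
h=cv2.cvtColor(c["img"],cv2.COLOR_BGR2HSV)
for nm,b in(("jar",(160,265,230,340)),("bottle",(395,260,455,325))):
    u0,v0,u1,v1=b; m=np.zeros(h.shape[:2],np.uint8); m[v0:v1,u0:u1]=((h[...,0]<20)&(h[...,1]>130))[v0:v1,u0:u1]
    k=max(cv2.findContours(m,0,2)[0],key=cv2.contourArea)[:,0]
    M=k.mean(0); q=np.array([ray(c,*p,.075)[:2]*1000 for p in k],np.float32); print(nm,M,cv2.minEnclosingCircle(q))
```

```text
t 7.33 pos [0.5098 0.0984 0.1487] shift [ 0.0001 -0.      0.    ] rot [-8.0000e-04 -8.0000e-04 -1.4985e+00] q [ 0.33  0.42 -0.71  1.93  0.34  0.91 -0.33] w 0.0135 gf 29.4 F [-0.8 -0.2 -1.2]
jar [193.75384615 305.76923077] ((483.9500427246094, 262.7576599121094), 35.476139068603516)
bottle [421.85964912 291.26315789] ((532.797607421875, -85.86613464355469), 29.787322998046875)
```

To row units: -0.5 rad / 6.2832 = -0.0796.

Request:
move_tool:
  segments:
    - [[0.008,0,0,0,0,0,-0.0016],[0.008,0,0,0,0,0,-0.0048],[0.008,0,0,0,0,0,-0.0111],[0.008,0,0,0,0,0,-0.0191],[0.008,0,0,0,0,0,-0.0286],[0.008,0,0,0,0,0,-0.0382],[0.008,0,0,0,0,0,-0.0477],[0.008,0,0,0,0,0,-0.0573],[0.008,0,0,0,0,0,-0.0668],[0.008,0,0,0,0,0,-0.0732],[0.008,0,0,0,0,0,-0.078],[0.008,0,0,0,0,0,-0.0796]]

```text
t: 8.88
tool_pos: [0.5098, 0.0984, 0.1487]
tcp_rot: [-1.307, -2.856, 0.001]
contact_force: [0.1, 0.7, -2.3]
grip_width: 0.0133
gripper_force: 29.4
```

Run:
```python
from bench import robot, camrig
from h import *
need([.5098,.0985,.1487],98.2)
c=camrig.read_camera("scene"); cv2.imwrite("pics/s3.png",cv2.resize(c["img"][130:290,260:470],None,fx=3.5,fy=3.5,interpolation=cv2.INTER_CUBIC))
```

```text
t 8.88 pos [0.5098 0.0984 0.1487] shift [ 0.0001  0.0001 -0.    ] rot [-5.0000e-04 -1.0000e-03 -1.0012e+00] q [ 0.41  0.45 -0.82  1.93  0.4   0.93  0.11] w 0.0133 gf 29.4 F [ 0.1  0.7 -2.3]
```

View pics/s3.png

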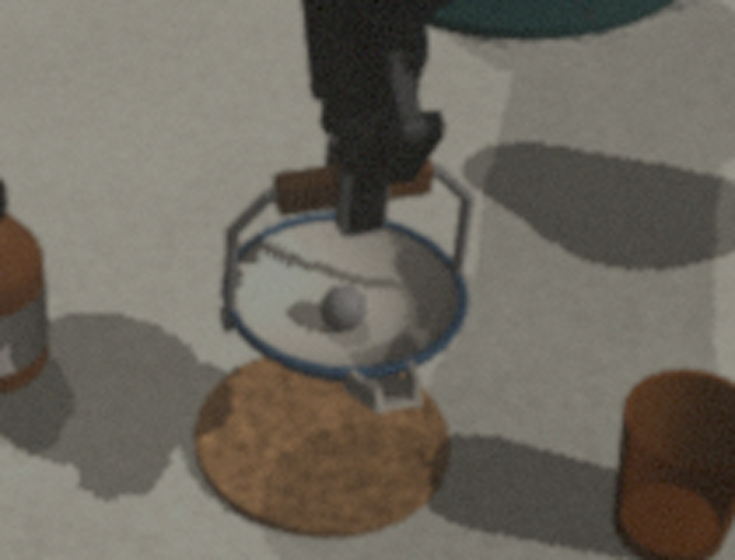

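The dish is level, with the ball at crop (343,307), still central. The lip at (395,390) is swinging toward the jar, so I'll continue.

To row units: -0.5 rad / 6.2832 = -0.0796.

Request:
move_tool:
  segments:
    - [[0.008,0,0,0,0,0,-0.0016],[0.008,0,0,0,0,0,-0.0048],[0.008,0,0,0,0,0,-0.0111],[0.008,0,0,0,0,0,-0.0191],[0.008,0,0,0,0,0,-0.0286],[0.008,0,0,0,0,0,-0.0382],[0.008,0,0,0,0,0,-0.0477],[0.008,0,0,0,0,0,-0.0573],[0.008,0,0,0,0,0,-0.0668],[0.008,0,0,0,0,0,-0.0732],[0.008,0,0,0,0,0,-0.078],[0.008,0,0,0,0,0,-0.0796]]

```text
t: 10.42
tool_pos: [0.5098, 0.0984, 0.1487]
tcp_rot: [-0.559, -3.09, 0.0]
contact_force: [0.0, -0.2, -2.2]
grip_width: 0.0135
gripper_force: 29.4
```

```bash
python3 -c "
from h import *; need([.5098,.0985,.1487],98.2)"
```

```text
t 10.43 pos [0.5098 0.0984 0.1487] shift [ 0.      0.0001 -0.    ] rot [-2.000e-04 -1.100e-03 -5.013e-01] q [ 0.49  0.49 -0.93  1.93  0.48  0.96  0.55] w 0.0135 gf 29.4 F [ 0.  -0.2 -2.2]
```

To row units: -0.5 rad / 6.2832 = -0.0796.

Request:
move_tool:
  segments:
    - [[0.008,0,0,0,0,0,-0.0016],[0.008,0,0,0,0,0,-0.0048],[0.008,0,0,0,0,0,-0.0111],[0.008,0,0,0,0,0,-0.0191],[0.008,0,0,0,0,0,-0.0286],[0.008,0,0,0,0,0,-0.0382],[0.008,0,0,0,0,0,-0.0477],[0.008,0,0,0,0,0,-0.0573],[0.008,0,0,0,0,0,-0.0668],[0.008,0,0,0,0,0,-0.0732],[0.008,0,0,0,0,0,-0.078],[0.008,0,0,0,0,0,-0.0796]]

```text
t: 11.92
tool_pos: [0.5098, 0.0984, 0.1487]
tcp_rot: [0.223, -3.133, -0.0]
contact_force: [0.2, -0.4, -3.1]
grip_width: 0.0132
gripper_force: 29.4
```

Request:
move_tool:
  segments:
    - [[0.008,0,0,0,0,0,0],[0.008,0,0,0,0,0,0],[0.008,0,0,0,0,0,0],[0.008,0,0,0,0,0,0],[0.008,0,0,0,0,0,0],[0.008,0,0,0,0,0,0],[0.008,0,0,0,0,0,0],[0.008,0,0,0,0,0,0]]

```text
t: 12.92
tool_pos: [0.5098, 0.0984, 0.1487]
tcp_rot: [0.222, -3.133, 0.0]
contact_force: [-1.1, 0.3, -2.0]
grip_width: 0.0135
gripper_force: 29.4
```

Run:
```python
from bench import robot, camrig
from h import *
need([.5098,.0985,.1487],98.2)
c=camrig.read_camera("scene"); a=cv2.resize(c["img"][130:310,230:490],None,fx=3,fy=3,interpolation=cv2.INTER_CUBIC)
cv2.imwrite("pics/s4.png",a)
c=camrig.read_camera("top"); cv2.imwrite("pics/t4.png",cv2.resize(c["img"][180:360,150:450],None,fx=2.6,fy=2.6,interpolation=cv2.INTER_CUBIC))
```

```text
t 12.93 pos [0.5098 0.0984 0.1487] shift [ 0.      0.0001 -0.    ] rot [ 0.     -0.001  -0.0019] q [ 0.57  0.54 -1.04  1.93  0.56  1.    0.98] w 0.0135 gf 29.4 F [-1.1  0.3 -2. ]
```

View pics/s4.png

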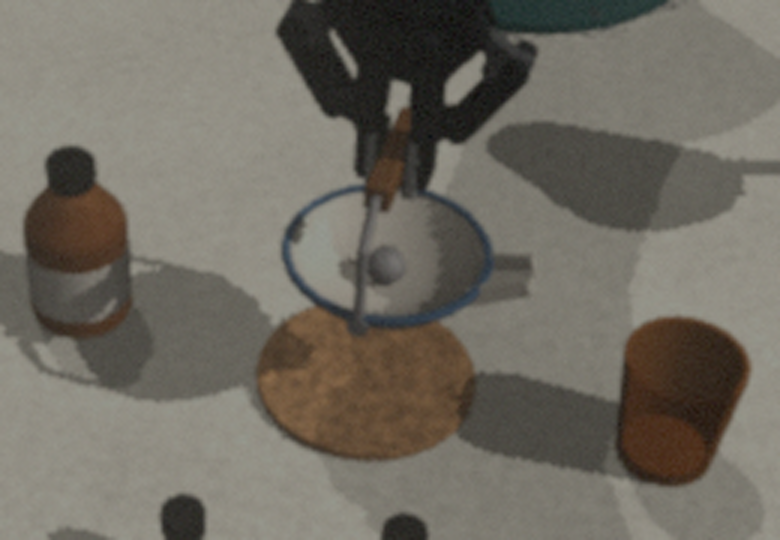

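View pics/t4.png

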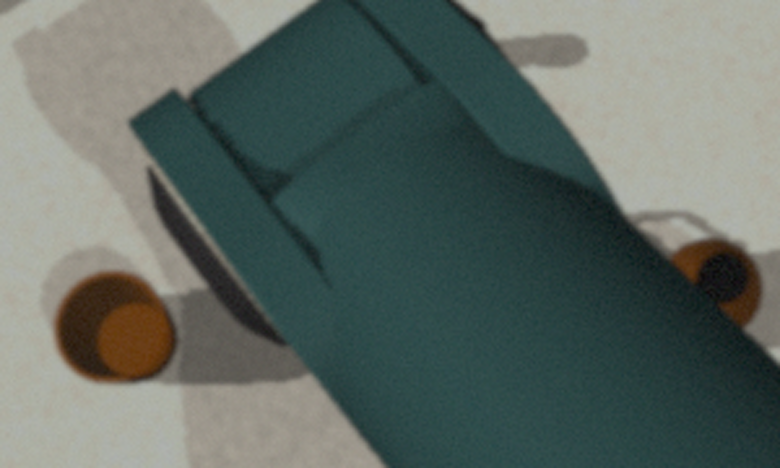

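In the scene view the lip at (525,275) faces the jar at (685,400) and the ball is at (387,264) in the middle. The arm hides the dish in the top view, while the jar and bottle have not moved. One numeric check of level and ball centring before I hand in.

Run:
```python
from bench import robot, camrig
from h import *
c=camrig.read_camera("scene"); P=cloud(c); h=cv2.cvtColor(c["img"],cv2.COLOR_BGR2HSV)
m=(h[...,0]>95)&(h[...,0]<135)&(h[...,1]>60)&(abs(P[...,2]-.103)<.012)
m&=np.hypot(P[...,0]-.51,P[...,1]-.0985)<.066
Q=P[m]; A=np.c_[Q[:,:2]-Q[:,:2].mean(0),np.ones(len(Q))]; k=np.linalg.lstsq(A,Q[:,2],rcond=None)[0]
print(len(Q),"tilt deg",np.degrees(k[:2]),"rim z",k[2],cv2.minEnclosingCircle((Q[:,:2]*1000).astype(np.float32)))
u,v=230+387/3,130+264/3; print("ball ray at z .093",ray(c,u,v,.093))
L=P[210:230,394:408].reshape(-1,3);L=L[(L[:,2]>.08)&(L[:,2]<.12)];print("lip",np.median(L,0),len(L))
```

```text
127 tilt deg [-0.24212594  0.12313638] rim z 0.10505746896572442 ((512.3177490234375, 97.77450561523438), 57.56074523925781)
ball ray at z .093 [0.51010604 0.09822542 0.093     ]
lip [0.49540171 0.16551587 0.10592152] 211
```

The tilt is under 0.3°, the ball is within about 2 mm of the centre, the dish is about 7 cm up, and the lip faces the jar.

```bash
python3 -c "
from bench import robot, camrig; print(robot.close_job())"
```

```text
the job is handed in; nothing more can be done
None
```

The dish is held level and still about 7 cm above its mat, gripped at about 30 N, with its lip toward the open jar and the ball in the middle; the job is handed in at about 13 s of the 34 s allowed.

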